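Load the carrying rack evenly and hold it up level

ROBOT

A 6-joint arm with a two-finger parallel gripper is mounted at the origin on the work surface. World frame = base frame: x ahead of the robot, y to its left, z up, the work surface at z = 0. Lengths are in m, angles in degrees, forces in N, time in s.
With the tool pointing down it reaches from about 0.35 to 0.875 m from the base axis. Payload 4.2 kg.
Tool frame: the origin (TCP) lies at the very end of the fingers, on their centre line; the grasp point (between the pads) lies 19 mm behind it; z points along the fingers, y is the line along which they close (so a half turn about z gives the same grasp; the last joint's range is limited). The gripper opens to 87 mm and grips with 3 to 60 N. Pads are 19 mm wide; open, the fingers measure 117 mm over their backs; the gripper's body (75 mm by 190 mm) begins 51 mm behind the grasp point.
Start: joints at [-56.115, 22.042, 0.453, 0, -68.411, -14.817], TCP at [0.204, -0.591, 0.223] pointing down, gripper open.
Joint ranges: [-179.83, 179.83], [-69.29, 118.12], [-61.27, 80.66], [-181.25, 117.63], [-171.15, -9.14], [-177.46, 177.46]. Speed limits (degrees/s): [159.86, 159.86, 180, 180, 180, 180].

INTERFACE

Orientations are given as a 3x3 rotation matrix whose columns are the frame's x, y, z axes.
In Python, from station import * gives the robot as it stands.
- The arm moves only by the shell command python3 -m pendant 'ROWS'. ROWS is JSON, a list of rows, each an object of numbers: "x", "y", "z": the shift along the world's x, y, z normalised to -1 to 1, where 1 is 250 mm; "rx", "ry", "rz": the turn, a rotation vector about the world's x, y, z normalised to -1 to 1, where 1 is 180 degrees; "claw": the opening, from 0 (shut) to 1 (fully open). A call has exactly 8 rows; each row is the pose to reach, as a shift and turn from the pose commanded when the call began, turning the shorter way round; what a row does not reach only later rows make up. A row lasts 1/8 s, in which the tool goes at most 62.5 mm and 10.7 degrees, less where a joint would pass 70% of its speed; a pose out of reach is approached as far as the arm can. A call with a number of a shift or a turn outside -1 to 1 is refused whole. A call with a gripper value outside its range is refused whole. The fingers move at their own pace and stop on an object; the grip force is fixed at half the most. Time passes only in rows, so rows that repeat a pose let the fingers close, or fill a call up. It gives the time, the measured TCP pose, the force, the opening and the grip force at its end, in the units of the state.
- sense(): the state, without advancing time (a new reading comes with each control period).
- capture(name): name is "side" or "top"; returns a dict with "color" (420x560x3 uint8, red, green, blue), "mtx" (3x3 intrinsics, pixels), "world_to_cam" (4x4, takes a point from world to camera coordinates). Camera axes: x right, y up, looking along -z (the intrinsics and any distortion apply to the point x, -y, -z); pixel columns grow to the right and rows downward; lengths in m; the calibration is good to about 2 mm. A picture is of the moment at which its call begins. There is no depth.
- finish_job(): hands the job in; it is judged then, once.
Trained networks look in a picture, given as the dict that the camera call returned (one of the last four; its "shot" number tells which), for a name from the list of things; names that differ only in an ending like _2 or _b are one class to them, and where a whole thing is asked for, a point or a joint stands for the part that bears it (a point fixed in the world has none). Each returns a list of dicts, best first, with "conf" (0 to 1); they miss things now and then, are a little off and sometimes report something else, mostly with a low value. They report only what shows in the picture. A call takes as long as a camera call. They do not tell look-alikes from the thing itself.
- search_frame(picture, label): "centre" ([column, row] in pixels, amid what is visible of it).
- regions_of(picture, label): "region" (420x560 bool, what is visible of it) and "centre" ([column, row] in pixels, amid what is visible of it).
The state is a dict: "time_s": time; "joints": joint angles; "joint_velocities": joint speeds; "effort": joint torques, N m; "tcp_pos": TCP position; "ee_rot": TCP orientation; "wrist_force": force on the tool from outside, world axes, zero at the start; "moment": the same for the moment, N m; "gripper_width": opening from 0.0 (shut) to 1.0 (fully open); "gripper_force": force on a finger pad.
Only numpy, scipy, OpenCV 4.12 (cv2) and the standard library are available. Lean on these libraries where they do the work, as an engineer would, in place of code of your own. Each camera call takes 0.05 s, during which the arm holds its last target. There are 200 camera calls.

TASK

Stack the two loose closed enclosures squarely, one on top of the other, on the empty pad of the carrying rack, so that they make a column like the one already standing on its other pad. Then take the rack by its wooden grip, lift it straight up about ten centimetres off the bench and finish while still holding it there, steady and level, with both columns standing on it. Leave the footswitch, the knob caps and the nut driver where they are.

Things in the scene. Friction and masses are not known exactly. Their poses are not given: they have to be found in the camera images.
- rack: loose steel carrying rack, 350 g: flat base 90 (x) by 216 mm (y), 4 mm thick, a lip to 12 mm height along each short end. Rubber pads 54 x 54 mm lie 72 mm either side of the middle along y, tops at 6 mm: +y carries the finished column of two (top at 68 mm), -y is empty. Two 8 mm posts at x = +-25 mm carry the wooden grip. Origin: centre of underside, z up; any yaw
- empty_pad (a point): centre of the empty rubber pad's top face, at (0, -72, 6) mm in the rack's frame; axes as the rack
- rack_grip (a point): centre of the rack's wooden grip, a bar 70 mm long along the rack's x, 16 mm thick along y and 25 mm high; it lies 102.5 mm above the rack's underside, so the bar's top is at 115 mm and its bottom at 90 mm. With both columns loaded the rack balances about this bar; axes as the rack
- enclosure_a: closed bare die-cast aluminium enclosure with its lid on, a square box 50 x 50 x 31 mm (about 100 g), four dark screw heads on top; origin at the centre of its underside, z up, x and y square to its sides. One of the two loose ones, lying on the bench beside the rack
- enclosure_b: closed bare die-cast aluminium enclosure with its lid on, a square box 50 x 50 x 31 mm (about 100 g), four dark screw heads on top; origin at the centre of its underside, z up, x and y square to its sides. The other loose one, same shape, on the bench; either may go underneath
- stock_low: closed bare die-cast aluminium enclosure with its lid on, a square box 50 x 50 x 31 mm (about 100 g), four dark screw heads on top; origin at the centre of its underside, z up, x and y square to its sides. Stands on the rack's +y pad, lower of the finished column
- stock_high: closed bare die-cast aluminium enclosure with its lid on, a square box 50 x 50 x 31 mm (about 100 g), four dark screw heads on top; origin at the centre of its underside, z up, x and y square to its sides. Stands loose on stock_low, upper of the finished column
- footswitch: chrome stomp footswitch standing upright, 18 x 18 mm foot, 40 mm high; origin under its centre. Leave alone
- knob_cap_a: black knurled knob cap, 22 mm across, 16 mm high; origin under its centre. Leave alone
- knob_cap_b: second black knob cap, same size. Leave alone
- nut_driver: nut driver lying on the bench beyond the rack, red handle 95 mm long and 24 mm thick towards its -x, steel shaft towards +x, 190 mm long in all; origin on the bench under the handle near the shaft, 92 mm from the handle's end. Leave alone
There are look-alikes about, which are no part of the job. What is shaped like the enclosure_a but blue or purple is not meant.

How it is judged:
By the outcome, as a careful person would: the job done as asked, in the order asked, and still so for the second after the job is handed in, while the arm keeps its last pose, push and grip.
It also fails if it takes over 72 s, if anything falls off the work surface, if the arm or the gripper's body presses on something with over 40 N, if the wrist force passes 120 N, or if a joint passes its speed limit or range.

## Working session

There is one attempt and no reset: what is moved stays moved. The work goes in short steps, Python scripts to look and compute and a shell command to move; the robot and the scene stay as the last step left them, time stands still between calls to the robot, and variables do not carry over. Pictures are saved under pics/ and viewed, at most 10 in all, crops included, and the job is handed in when it is done.

```bash
mkdir -p pics
cat > h.py <<'E'
from station import *
import numpy as np, cv2
def ray(p,uv):
    W=np.array(p["world_to_cam"]);K=np.array(p["mtx"])
    R=W[:3,:3];c=-R.T@W[:3,3]
    d=np.linalg.inv(K)@np.array([uv[0],uv[1],1.]);d=R.T@np.array([d[0],-d[1],-d[2]])
    return c,d
def onz(p,uv,z):
    c,d=ray(p,uv);return c+d*(z-c[2])/d[2]
def proj(p,X):
    W=np.array(p["world_to_cam"]);K=np.array(p["mtx"])
    q=W[:3,:3]@np.array(X)+W[:3,3];q=K@np.array([q[0],-q[1],-q[2]]);return q[:2]/q[2]
def save(p,n): cv2.imwrite('pics/'+n,p["color"][:,:,::-1])
E
python3 - <<'E'
from h import *
s=sense();print(s["time_s"],s["tcp_pos"],s["gripper_width"])
t=capture("top");v=capture("side");save(t,'t0.png');save(v,'s0.png')
for p in(t,v):
    print(p.keys(),p["mtx"],p["world_to_cam"])
    for l in["enclosure_a","rack","rack_grip","empty_pad","footswitch","knob_cap_a","nut_driver"]:
        for d in search_frame(p,l): print(l,round(d["conf"],2),np.round(d["centre"],1),np.round(onz(p,d["centre"],.031 if 'enc' in l else 0),3))
E
```

```text
0.0 [ 0.20401233 -0.59012062  0.22144136] 0.9991886036789444
dict_keys(['color', 'mtx', 'world_to_cam', 'shot']) [[410.91383545   0.         287.65040991]
 [  0.         410.91383545 209.05560516]
 [  0.           0.           1.        ]] [[-0.00822232 -0.99988054  0.01308815  0.0262434 ]
 [ 0.99726872 -0.00723871  0.07350309 -0.5641553 ]
 [-0.07339957  0.01365677  0.9972091  -0.948565  ]
 [ 0.          0.          0.          1.        ]]
enclosure_a 0.95 [175.6 262.1] [0.443 0.281 0.031]
enclosure_a 0.82 [138.3 283.4] [0.395 0.366 0.031]
enclosure_a 0.79 [170.9 192.5] [0.604 0.294 0.031]
enclosure_a 0.64 [205.  297.1] [0.363 0.213 0.031]
rack 0.7 [312.4 207. ] [ 0.57  -0.038  0.   ]
rack_grip 0.82 [307.6 206.6] [ 0.571 -0.027  0.   ]
empty_pad 0.84 [308.8 208. ] [ 0.568 -0.029  0.   ]
knob_cap_a 0.42 [375.2 143.3] [ 0.725 -0.194  0.   ]
nut_driver 0.56 [309.5 209.5] [ 0.564 -0.031  0.   ]
dict_keys(['color', 'mtx', 'world_to_cam', 'shot']) [[471.8569102    0.         278.15842074]
 [  0.         471.8569102  205.2806957 ]
 [  0.           0.           1.        ]] [[-0.94590897 -0.32368093  0.02206545  0.53096336]
 [ 0.19267589 -0.50574241  0.84089275 -0.17621037]
 [-0.26102151  0.79965947  0.54075179 -1.12768117]
 [ 0.          0.          0.          1.        ]]
enclosure_a 0.95 [218.1 297.8] [0.589 0.319 0.031]
enclosure_a 0.86 [339.9 299.7] [0.342 0.234 0.031]
enclosure_a 0.66 [295.6 353. ] [0.389 0.403 0.031]
enclosure_a 0.57 [288.1 309.3] [0.438 0.299 0.031]
rack 0.8 [278.9 218.8] [ 0.577 -0.054  0.   ]
empty_pad 0.84 [277.5 217.8] [ 0.583 -0.057  0.   ]
knob_cap_a 0.6 [343.8 180.3] [ 0.453 -0.334  0.   ]
knob_cap_a 0.49 [247.7 183.1] [ 0.733 -0.207  0.   ]
nut_driver 0.87 [189.9 218. ] [0.811 0.031 0.   ]
```

View pics/t0.png

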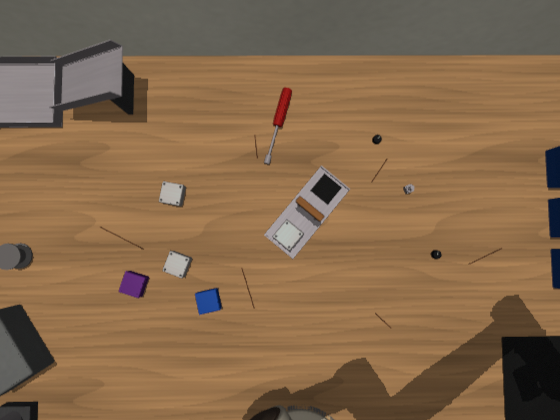

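View pics/s0.png

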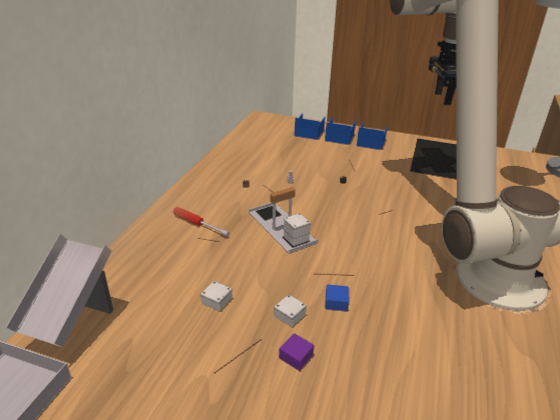

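The top view shows the bare enclosures at about (176,263) and (171,194), with purple and blue look-alikes at (133,284) and (208,301). The rack's empty pad is at (326,189) and its full column at (288,234), with the grip between them. The side view agrees. Next I fit silhouettes in both views.

```bash
cat > fit.py <<'E'
from h import *
from scipy.optimize import minimize
S=4
def box(cx,cy,z0,z1,lx,ly):
    return np.array([[cx+a*lx/2,cy+b*ly/2,z] for a in(-1,1) for b in(-1,1) for z in(z0,z1)])
ENC=[box(0,0,0,.031,.05,.05)]
RACK=[box(0,0,0,.004,.09,.216),box(0,.107,0,.012,.09,.002),box(0,-.107,0,.012,.09,.002),box(0,.072,.006,.068,.05,.05),
 box(.025,0,0,.09,.008,.008),box(-.025,0,0,.09,.008,.008),box(0,0,.09,.115,.07,.016)]
def pts(P,q,z=0):
    c,s=np.cos(q[2]),np.sin(q[2]);return P@np.array([[c,s,0],[-s,c,0],[0,0,1]])+[q[0],q[1],z]
def render(p,parts,q,org,sz,z=0):
    m=np.zeros((sz[1]*S,sz[0]*S),np.uint8)
    for P in parts:
        u=np.array([(proj(p,X)-org+.5)*S for X in pts(P,q,z)])
        cv2.fillConvexPoly(m,cv2.convexHull((u*16).astype(np.int32)),1,shift=4)
    return cv2.resize(m.astype(np.float32),sz,interpolation=cv2.INTER_AREA)
def fit(views,parts,q0,z=0):
    """views: list of (picture, mask)"""
    W=[]
    for p,m in views:
        r,c=np.where(m);o=np.array([c.min()-12,r.min()-12]);sz=(int(np.ptp(c))+25,int(np.ptp(r))+25)
        full=np.pad(m.astype(np.float32),60);W.append((p,full[o[1]+60:o[1]+60+sz[1],o[0]+60:o[0]+60+sz[0]],o,sz))
    def cost(v):
        q=[v[0]/100,v[1]/100,v[2]/10]
        return sum(np.abs(render(p,parts,q,o,sz,z)-m).sum()/m.sum() for p,m,o,sz in W)
    best=None
    v=np.array([q0[0]*100,q0[1]*100,q0[2]*10])
    for k in range(3):
        r=minimize(cost,v,method="Nelder-Mead",options=dict(initial_simplex=v+np.vstack([np.zeros(3),np.diag([1,1,2.])/(k+1)]),xatol=.005,fatol=1e-4))
        v=r.x
    return np.array([v[0]/100,v[1]/100,v[2]/10]),r.fun
def pick(p,label,X):
    u=proj(p,X);return min(regions_of(p,label),key=lambda d:np.hypot(*(np.array(d["centre"])-u)))["region"]
E
python3 - <<'E'
from fit import *
t=capture("top");v=capture("side")
# yaw guess
for n,x,y in(("near",.44,.29),("far",.597,.307)):
    ms=[(p,pick(p,"enclosure_a",[x,y,.015])) for p in(t,v)]
    for y0 in(-.2,.5,):
        for sel in(ms,ms[:1],ms[1:]):
            q,f=fit(sel,ENC,(x,y,y0));print(n,np.round(q[:2],4),round(np.degrees(q[2]),1),round(f,3))
a=onz(t,(326,189),.006)
b=onz(t,(288,234),.068);d=b-a;yaw=np.arctan2(-d[0],d[1]);c=a[:2]+.072*d[:2]/np.hypot(*d[:2])
print("pad",a,"rack guess",c,np.degrees(yaw))
ms=[(p,pick(p,"rack",[c[0],c[1],.03])) for p in(t,v)]
for m in ms: print(m[1].sum())
for sel in(ms,ms[:1],ms[1:]):
    q,f=fit(sel,RACK,(*c,yaw));print(np.round(q[:2],4),round(np.degrees(q[2]),1),round(f,3))
E
```

```text
near [0.4379 0.2828] -22.3 0.212
near [0.4379 0.2824] -20.5 0.073
near [0.4375 0.2853] -17.3 0.121
near [0.4379 0.2826] 68.1 0.211
near [0.4378 0.2826] 68.2 0.071
near [0.4381 0.2855] 74.5 0.122
far [0.603  0.2974] -10.6 0.203
far [0.6027 0.2959] -11.6 0.07
far [0.6032 0.2997] -7.3 0.087
far [0.603  0.2974] 79.3 0.202
far [0.6027 0.2958] 78.5 0.07
far [0.6035 0.2997] 84.2 0.089
pad [ 0.61312373 -0.07098721  0.006     ] rack guess [ 0.55858518 -0.0239814 ] 49.24252979344216
2889
1461
[ 0.5585 -0.0221] 49.2 0.819
[ 0.558  -0.0242] 49.9 0.21
[ 0.5591 -0.0189] 48.9 0.551
```

```bash
python3 - <<'E'
from h import *
s=sense();print(np.round(s["ee_rot"],3),np.round(s["joints"],1),s["wrist_force"])
R=np.array(s["ee_rot"]);print("tool y yaw",np.degrees(np.arctan2(R[1,1],R[0,1])))
E
python3 -m pendant '[{"x":0.2,"y":0.25,"claw":1},{"x":0.4,"y":0.5,"claw":1},{"x":0.6,"y":0.75,"claw":1},{"x":0.8,"y":1,"claw":1},{"x":0.8,"y":1,"claw":1},{"x":0.8,"y":1,"claw":1},{"x":0.8,"y":1,"claw":1},{"x":0.8,"y":1,"claw":1}]'
```

```text
[[-0.945 -0.327  0.   ]
 [-0.327  0.945 -0.   ]
 [-0.    -0.    -1.   ]] [-56.1  22.    0.5   0.  -68.4 -14.8] [-0.17875684 -0.15923461 -0.93866909]
tool y yaw 109.06537691140993$[0]: bad value
```

```bash
python3 -m pendant '[{"x":0.2,"y":0.25,"z":0,"rx":0,"ry":0,"rz":-0.05,"claw":1},{"x":0.4,"y":0.5,"z":0,"rx":0,"ry":0,"rz":-0.1,"claw":1},{"x":0.6,"y":0.75,"z":0,"rx":0,"ry":0,"rz":-0.15,"claw":1},{"x":0.8,"y":1,"z":0,"rx":0,"ry":0,"rz":-0.2,"claw":1},{"x":0.936,"y":1,"z":0,"rx":0,"ry":0,"rz":-0.227,"claw":1},{"x":0.936,"y":1,"z":0,"rx":0,"ry":0,"rz":-0.227,"claw":1},{"x":0.936,"y":1,"z":0,"rx":0,"ry":0,"rz":-0.227,"claw":1},{"x":0.936,"y":1,"z":0,"rx":0,"ry":0,"rz":-0.227,"claw":1}]'
```

```text
time_s: 2.2
tcp_pos: [0.4378, -0.3408, 0.2225]
ee_rot: [[-0.929, 0.371, -0.0], [0.371, 0.929, 0.0], [0.0, -0.0, -1.0]]
wrist_force: [0.6, -0.1, 0.4]
gripper_width: 1.002
gripper_force: 0.0
```

```bash
python3 -m pendant '[{"x":0,"y":0.25,"z":0,"rx":0,"ry":0,"rz":0,"claw":1},{"x":0,"y":0.5,"z":0,"rx":0,"ry":0,"rz":0,"claw":1},{"x":0,"y":0.75,"z":0,"rx":0,"ry":0,"rz":0,"claw":1},{"x":0,"y":1,"z":0,"rx":0,"ry":0,"rz":0,"claw":1},{"x":0,"y":1,"z":0,"rx":0,"ry":0,"rz":0,"claw":1},{"x":0,"y":1,"z":0,"rx":0,"ry":0,"rz":0,"claw":1},{"x":0,"y":1,"z":0,"rx":0,"ry":0,"rz":0,"claw":1},{"x":0,"y":1,"z":0,"rx":0,"ry":0,"rz":0,"claw":1}]'
```

```text
time_s: 3.2
tcp_pos: [0.438, -0.0921, 0.2224]
ee_rot: [[-0.927, 0.374, -0.0], [0.374, 0.927, -0.0], [0.0, -0.0, -1.0]]
wrist_force: [0.3, -0.3, 0.3]
gripper_width: 0.999
gripper_force: 0.0
```

```bash
python3 -m pendant '[{"x":0,"y":0.25,"z":0,"rx":0,"ry":0,"rz":0,"claw":1},{"x":0,"y":0.5,"z":0,"rx":0,"ry":0,"rz":0,"claw":1},{"x":0,"y":0.75,"z":0,"rx":0,"ry":0,"rz":0,"claw":1},{"x":0,"y":1,"z":0,"rx":0,"ry":0,"rz":0,"claw":1},{"x":0,"y":1,"z":0,"rx":0,"ry":0,"rz":0,"claw":1},{"x":0,"y":1,"z":0,"rx":0,"ry":0,"rz":0,"claw":1},{"x":0,"y":1,"z":0,"rx":0,"ry":0,"rz":0,"claw":1},{"x":0,"y":1,"z":0,"rx":0,"ry":0,"rz":0,"claw":1}]'
```

```text
time_s: 4.2
tcp_pos: [0.4383, 0.158, 0.2226]
ee_rot: [[-0.928, 0.373, 0.0], [0.373, 0.928, 0.0], [-0.0, 0.0, -1.0]]
wrist_force: [-0.4, 0.4, 0.2]
gripper_width: 1.001
gripper_force: 0.0
```

```bash
python3 -m pendant '[{"x":0,"y":0.25,"z":0,"rx":0,"ry":0,"rz":0,"claw":1},{"x":0,"y":0.498,"z":0,"rx":0,"ry":0,"rz":0,"claw":1},{"x":0,"y":0.498,"z":-0.2,"rx":0,"ry":0,"rz":0,"claw":1},{"x":0,"y":0.498,"z":-0.4,"rx":0,"ry":0,"rz":0,"claw":1},{"x":0,"y":0.498,"z":-0.6,"rx":0,"ry":0,"rz":0,"claw":1},{"x":0,"y":0.498,"z":-0.75,"rx":0,"ry":0,"rz":0,"claw":1},{"x":0,"y":0.498,"z":-0.872,"rx":0,"ry":0,"rz":0,"claw":1},{"x":0,"y":0.498,"z":-0.872,"rx":0,"ry":0,"rz":0,"claw":1}]'
```

```text
time_s: 5.2
tcp_pos: [0.4381, 0.2826, 0.0031]
ee_rot: [[-0.928, 0.372, -0.002], [0.372, 0.928, -0.003], [0.001, -0.003, -1.0]]
wrist_force: [0.1, 0.3, -0.1]
gripper_width: 0.995
gripper_force: 0.0
```

```bash
python3 -m pendant '[{"x":0,"y":0,"z":0,"rx":0,"ry":0,"rz":0,"claw":0.3},{"x":0,"y":0,"z":0,"rx":0,"ry":0,"rz":0,"claw":0.3},{"x":0,"y":0,"z":0,"rx":0,"ry":0,"rz":0,"claw":0.3},{"x":0,"y":0,"z":0,"rx":0,"ry":0,"rz":0,"claw":0.3},{"x":0,"y":0,"z":0,"rx":0,"ry":0,"rz":0,"claw":0.3},{"x":0,"y":0,"z":0,"rx":0,"ry":0,"rz":0,"claw":0.3},{"x":0,"y":0,"z":0,"rx":0,"ry":0,"rz":0,"claw":0.3},{"x":0,"y":0,"z":0,"rx":0,"ry":0,"rz":0,"claw":0.3}]'
```

```text
time_s: 6.2
tcp_pos: [0.4382, 0.2839, 0.0048]
ee_rot: [[-0.929, 0.371, 0.0], [0.371, 0.929, 0.0], [-0.0, 0.0, -1.0]]
wrist_force: [-1.8, -0.1, 5.6]
gripper_width: 0.573
gripper_force: 30.0
```

```bash
python3 -m pendant '[{"x":0,"y":0,"z":0.2,"rx":0,"ry":0,"rz":0,"claw":0.3},{"x":0,"y":0,"z":0.4,"rx":0,"ry":0,"rz":0,"claw":0.3},{"x":0,"y":0,"z":0.624,"rx":0,"ry":0,"rz":0,"claw":0.3},{"x":0.1,"y":-0.2,"z":0.624,"rx":0,"ry":0,"rz":-0.03,"claw":0.3},{"x":0.2,"y":-0.4,"z":0.624,"rx":0,"ry":0,"rz":-0.06,"claw":0.3},{"x":0.3,"y":-0.6,"z":0.624,"rx":0,"ry":0,"rz":-0.09,"claw":0.3},{"x":0.4,"y":-0.8,"z":0.624,"rx":0,"ry":0,"rz":-0.103,"claw":0.3},{"x":0.5,"y":-1,"z":0.624,"rx":0,"ry":0,"rz":-0.103,"claw":0.3}]'
```

```text
time_s: 7.2
tcp_pos: [0.5635, 0.0322, 0.1597]
ee_rot: [[-0.762, 0.647, -0.001], [0.647, 0.762, 0.0], [0.001, -0.0, -1.0]]
wrist_force: [1.3, 0.4, -1.0]
gripper_width: 0.568
gripper_force: 30.0
```

```bash
python3 -m pendant '[{"x":0.1,"y":-0.2,"z":0,"rx":0,"ry":0,"rz":0,"claw":0.3},{"x":0.2,"y":-0.4,"z":0,"rx":0,"ry":0,"rz":0,"claw":0.3},{"x":0.201,"y":-0.411,"z":0,"rx":0,"ry":0,"rz":0,"claw":0.3},{"x":0.201,"y":-0.411,"z":0,"rx":0,"ry":0,"rz":0,"claw":0.3},{"x":0.201,"y":-0.411,"z":-0.1,"rx":0,"ry":0,"rz":0,"claw":0.3},{"x":0.201,"y":-0.411,"z":-0.25,"rx":0,"ry":0,"rz":0,"claw":0.3},{"x":0.201,"y":-0.411,"z":-0.4,"rx":0,"ry":0,"rz":0,"claw":0.3},{"x":0.201,"y":-0.411,"z":-0.4,"rx":0,"ry":0,"rz":0,"claw":0.3}]'
```

```text
time_s: 8.2
tcp_pos: [0.6104, -0.0676, 0.0576]
ee_rot: [[-0.763, 0.646, -0.008], [0.646, 0.763, -0.0], [0.006, -0.005, -1.0]]
wrist_force: [0.4, -0.2, -1.3]
gripper_width: 0.57
gripper_force: 30.0
```

Run:
```python
from h import *
s=sense();print(s["tcp_pos"],s["gripper_width"])
a=[]
for n in("side","top"):
    p=capture(n);u=proj(p,[.6,-.05,.06]).astype(int);r=75
    c=p["color"][u[1]-r:u[1]+r,u[0]-r:u[0]+r];a.append(cv2.resize(c,(400,400),interpolation=cv2.INTER_CUBIC))
cv2.imwrite('pics/h1.png',np.hstack(a)[:,:,::-1])
```

```text
[ 0.61043687 -0.06757629  0.05763281] 0.5701896517342404
```

View pics/h1.png

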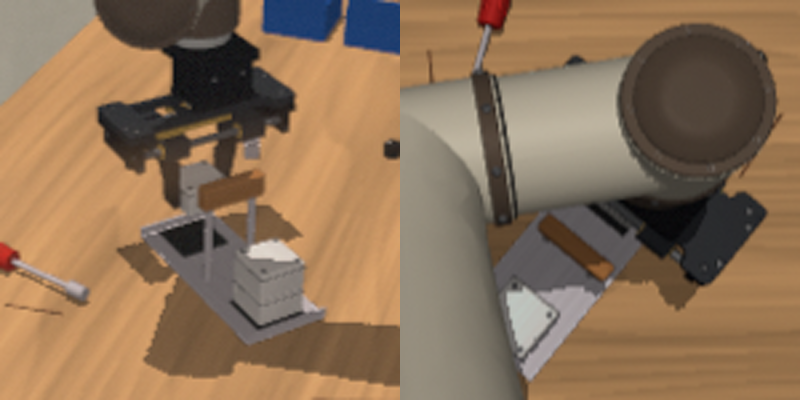

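The side view shows the held box hovering above the black pad (crop ~(195,235)), with the column at (268,285). I lower it slowly, then release.

```bash
python3 -m pendant '[{"x":0,"y":0,"z":0,"rx":0,"ry":0,"rz":0,"claw":0.3},{"x":0,"y":0,"z":-0.06,"rx":0,"ry":0,"rz":0,"claw":0.3},{"x":0,"y":0,"z":-0.12,"rx":0,"ry":0,"rz":0,"claw":0.3},{"x":0,"y":0,"z":-0.16,"rx":0,"ry":0,"rz":0,"claw":0.3},{"x":0,"y":0,"z":-0.18,"rx":0,"ry":0,"rz":0,"claw":0.3},{"x":0,"y":0,"z":-0.192,"rx":0,"ry":0,"rz":0,"claw":0.3},{"x":0,"y":0,"z":-0.198,"rx":0,"ry":0,"rz":0,"claw":0.3},{"x":0,"y":0,"z":-0.198,"rx":0,"ry":0,"rz":0,"claw":0.3}]'
```

```text
time_s: 9.3
tcp_pos: [0.6136, -0.0689, 0.0113]
ee_rot: [[-0.762, 0.647, 0.0], [0.647, 0.762, 0.0], [-0.0, 0.0, -1.0]]
wrist_force: [-0.9, 0.0, -1.3]
gripper_width: 0.574
gripper_force: 30.0
```

```bash
python3 -m pendant '[{"x":0,"y":0,"z":0,"rx":0,"ry":0,"rz":0,"claw":0.3},{"x":0,"y":0,"z":0,"rx":0,"ry":0,"rz":0,"claw":0.6},{"x":0,"y":0,"z":0,"rx":0,"ry":0,"rz":0,"claw":0.8},{"x":0,"y":0,"z":0,"rx":0,"ry":0,"rz":0,"claw":0.85},{"x":0,"y":0,"z":0,"rx":0,"ry":0,"rz":0,"claw":0.85},{"x":0,"y":0,"z":0.2,"rx":0,"ry":0,"rz":0,"claw":0.85},{"x":0,"y":0,"z":0.4,"rx":0,"ry":0,"rz":0,"claw":1},{"x":0,"y":0,"z":0.6,"rx":0,"ry":0,"rz":0,"claw":1}]'
```

```text
time_s: 10.3
tcp_pos: [0.6132, -0.069, 0.1626]
ee_rot: [[-0.762, 0.647, -0.0], [0.647, 0.762, -0.0], [0.0, -0.0, -1.0]]
wrist_force: [0.1, 0.3, -0.2]
gripper_width: 0.964
gripper_force: 0.0
```

```bash
python3 -m pendant '[{"x":0,"y":0.2,"z":0.1,"rx":0,"ry":0,"rz":0.04,"claw":1},{"x":0,"y":0.4,"z":0.1,"rx":0,"ry":0,"rz":0.08,"claw":1},{"x":0,"y":0.6,"z":0.1,"rx":0,"ry":0,"rz":0.12,"claw":1},{"x":0,"y":0.8,"z":0.1,"rx":0,"ry":0,"rz":0.163,"claw":1},{"x":-0.041,"y":1,"z":0.1,"rx":0,"ry":0,"rz":0.163,"claw":1},{"x":-0.041,"y":1,"z":0.1,"rx":0,"ry":0,"rz":0.163,"claw":1},{"x":-0.041,"y":1,"z":0.1,"rx":0,"ry":0,"rz":0.163,"claw":1},{"x":-0.041,"y":1,"z":0.1,"rx":0,"ry":0,"rz":0.163,"claw":1}]'
python3 - <<'E'
from fit import *
t=capture("top");v=capture("side")
u=proj(t,[.6,-.05,.03]).astype(int);r=60
cv2.imwrite('pics/p1.png',cv2.resize(t["color"][u[1]-r:u[1]+r,u[0]-r:u[0]+r],(600,600),interpolation=cv2.INTER_CUBIC)[:,:,::-1]);print(u)
for p in(t,v):
    for X,z,n in(([.6132,-.069,.02],.006,"placed"),([.505,.022,.05],.037,"stock")):
        for d in regions_of(p,"enclosure_a"):
            e=np.array(d["centre"])-proj(p,X)
            if np.hypot(*e)<15:
                parts=[box(0,0,0,.031,.05,.05)] if n=="placed" else [box(0,0,-.031,.031,.05,.05)]
                q,f=fit([(p,d["region"])],parts,(X[0],X[1],.87),z);print(n,d["conf"],d["region"].sum(),np.round(q[:2],4),np.degrees(q[2]).round(1),round(f,3))
E
```

```text
time_s: 11.3
tcp_pos: [0.6033, 0.1799, 0.1861]
ee_rot: [[-0.981, 0.192, -0.0], [0.192, 0.981, -0.0], [0.0, -0.0, -1.0]]
wrist_force: [-0.3, -0.6, 0.4]
gripper_width: 1.001
gripper_force: 0.0
[318 193]
placed 0.77 458 [ 0.6131 -0.0703] 50.8 0.104
placed 0.84 316 [ 0.6137 -0.0642] 47.7 0.273
```

View pics/p1.png

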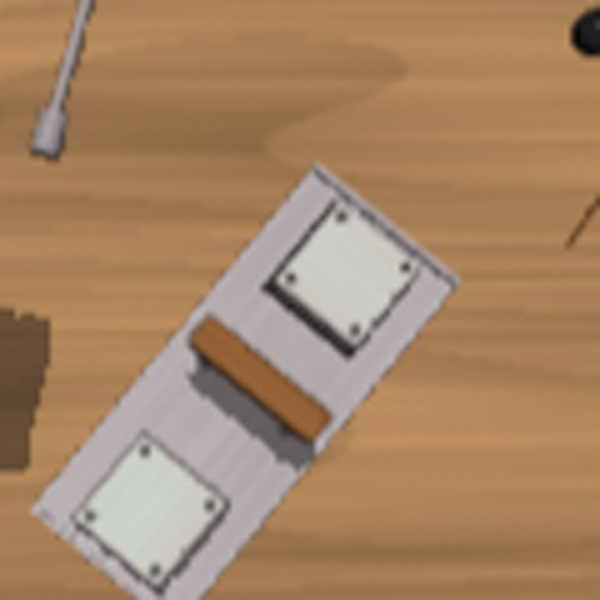

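The top crop shows the placed box square on its pad, aligned with the rack. The dark strip at (315,315) is its shaded side face, explained by parallax. The fit puts the box within 0.5 mm of the pad centre. Now the second box.

```bash
python3 -m pendant '[{"x":0,"y":0.23,"z":0,"rx":0,"ry":0,"rz":0,"claw":1},{"x":0,"y":0.465,"z":0,"rx":0,"ry":0,"rz":0,"claw":1},{"x":0,"y":0.465,"z":-0.2,"rx":0,"ry":0,"rz":0,"claw":1},{"x":0,"y":0.465,"z":-0.4,"rx":0,"ry":0,"rz":0,"claw":1},{"x":0,"y":0.465,"z":-0.6,"rx":0,"ry":0,"rz":0,"claw":1},{"x":0,"y":0.465,"z":-0.7,"rx":0,"ry":0,"rz":0,"claw":1},{"x":0,"y":0.465,"z":-0.726,"rx":0,"ry":0,"rz":0,"claw":1},{"x":0,"y":0.465,"z":-0.726,"rx":0,"ry":0,"rz":0,"claw":1}]'
```

```text
time_s: 12.6
tcp_pos: [0.6037, 0.2975, 0.0051]
ee_rot: [[-0.982, 0.191, 0.001], [0.191, 0.982, 0.0], [-0.001, 0.0, -1.0]]
wrist_force: [-1.1, 0.9, 0.6]
gripper_width: 1.001
gripper_force: 0.0
```

```bash
python3 -m pendant '[{"x":0,"y":0,"z":0,"rx":0,"ry":0,"rz":0,"claw":0.3},{"x":0,"y":0,"z":0,"rx":0,"ry":0,"rz":0,"claw":0.3},{"x":0,"y":0,"z":0,"rx":0,"ry":0,"rz":0,"claw":0.3},{"x":0,"y":0,"z":0,"rx":0,"ry":0,"rz":0,"claw":0.3},{"x":0,"y":0,"z":0,"rx":0,"ry":0,"rz":0,"claw":0.3},{"x":0,"y":0,"z":0,"rx":0,"ry":0,"rz":0,"claw":0.3},{"x":0,"y":0,"z":0,"rx":0,"ry":0,"rz":0,"claw":0.3},{"x":0,"y":0,"z":0,"rx":0,"ry":0,"rz":0,"claw":0.3}]'
```

```text
time_s: 13.6
tcp_pos: [0.6032, 0.2974, 0.0048]
ee_rot: [[-0.982, 0.191, 0.0], [0.191, 0.982, 0.0], [-0.0, 0.0, -1.0]]
wrist_force: [-1.3, -0.4, 1.8]
gripper_width: 0.574
gripper_force: 30.0
```

```bash
python3 -m pendant '[{"x":0,"y":0,"z":0.2,"rx":0,"ry":0,"rz":0,"claw":0.3},{"x":0,"y":0,"z":0.4,"rx":0,"ry":0,"rz":0,"claw":0.3},{"x":0,"y":0,"z":0.68,"rx":0,"ry":0,"rz":0,"claw":0.3},{"x":0,"y":-0.2,"z":0.68,"rx":0,"ry":0,"rz":-0.04,"claw":0.3},{"x":0,"y":-0.4,"z":0.68,"rx":0,"ry":0,"rz":-0.08,"claw":0.3},{"x":0.041,"y":-0.6,"z":0.68,"rx":0,"ry":0,"rz":-0.12,"claw":0.3},{"x":0.041,"y":-0.8,"z":0.68,"rx":0,"ry":0,"rz":-0.163,"claw":0.3},{"x":0.041,"y":-1,"z":0.68,"rx":0,"ry":0,"rz":-0.163,"claw":0.3}]'
```

```text
time_s: 14.6
tcp_pos: [0.613, 0.0457, 0.1738]
ee_rot: [[-0.762, 0.648, -0.001], [0.648, 0.762, 0.0], [0.001, -0.001, -1.0]]
wrist_force: [0.1, 0.2, -1.6]
gripper_width: 0.571
gripper_force: 30.0
```

```bash
python3 -m pendant '[{"x":0,"y":-0.16,"z":0,"rx":0,"ry":0,"rz":0,"claw":0.3},{"x":0,"y":-0.32,"z":0,"rx":0,"ry":0,"rz":0,"claw":0.3},{"x":0,"y":-0.465,"z":0,"rx":0,"ry":0,"rz":0,"claw":0.3},{"x":0,"y":-0.465,"z":0,"rx":0,"ry":0,"rz":0,"claw":0.3},{"x":0,"y":-0.465,"z":-0.1,"rx":0,"ry":0,"rz":0,"claw":0.3},{"x":0,"y":-0.465,"z":-0.25,"rx":0,"ry":0,"rz":0,"claw":0.3},{"x":0,"y":-0.465,"z":-0.4,"rx":0,"ry":0,"rz":0,"claw":0.3},{"x":0,"y":-0.465,"z":-0.4,"rx":0,"ry":0,"rz":0,"claw":0.3}]'
```

```text
time_s: 15.6
tcp_pos: [0.6108, -0.0684, 0.0711]
ee_rot: [[-0.762, 0.647, -0.008], [0.647, 0.762, -0.0], [0.006, -0.006, -1.0]]
wrist_force: [-0.1, -0.2, -1.2]
gripper_width: 0.573
gripper_force: 30.0
```

```bash
python3 -m pendant '[{"x":0,"y":0,"z":0,"rx":0,"ry":0,"rz":0,"claw":0.3},{"x":0,"y":0,"z":0,"rx":0,"ry":0,"rz":0,"claw":0.3},{"x":0,"y":0,"z":-0.04,"rx":0,"ry":0,"rz":0,"claw":0.3},{"x":0,"y":0,"z":-0.08,"rx":0,"ry":0,"rz":0,"claw":0.3},{"x":0,"y":0,"z":-0.11,"rx":0,"ry":0,"rz":0,"claw":0.3},{"x":0,"y":0,"z":-0.126,"rx":0,"ry":0,"rz":0,"claw":0.3},{"x":0,"y":0,"z":-0.13,"rx":0,"ry":0,"rz":0,"claw":0.3},{"x":0,"y":0,"z":-0.13,"rx":0,"ry":0,"rz":0,"claw":0.3}]'
```

```text
time_s: 16.6
tcp_pos: [0.6136, -0.0689, 0.0421]
ee_rot: [[-0.762, 0.647, 0.0], [0.647, 0.762, 0.0], [-0.0, 0.0, -1.0]]
wrist_force: [0.5, 0.8, -2.0]
gripper_width: 0.571
gripper_force: 30.0
```

```bash
python3 -m pendant '[{"x":0,"y":0,"z":0,"rx":0,"ry":0,"rz":0,"claw":0.3},{"x":0,"y":0,"z":0,"rx":0,"ry":0,"rz":0,"claw":0.6},{"x":0,"y":0,"z":0,"rx":0,"ry":0,"rz":0,"claw":0.8},{"x":0,"y":0,"z":0,"rx":0,"ry":0,"rz":0,"claw":0.85},{"x":0,"y":0,"z":0,"rx":0,"ry":0,"rz":0,"claw":0.85},{"x":0,"y":0,"z":0.2,"rx":0,"ry":0,"rz":0,"claw":0.85},{"x":0,"y":0,"z":0.4,"rx":0,"ry":0,"rz":0,"claw":1},{"x":0,"y":0,"z":0.6,"rx":0,"ry":0,"rz":0,"claw":1}]'
```

```text
time_s: 17.6
tcp_pos: [0.6132, -0.0689, 0.1936]
ee_rot: [[-0.762, 0.647, -0.0], [0.647, 0.762, -0.0], [0.0, -0.0, -1.0]]
wrist_force: [0.3, 0.1, 0.2]
gripper_width: 0.972
gripper_force: 0.0
```

```bash
python3 -m pendant '[{"x":0,"y":0.2,"z":0.1,"rx":0,"ry":0,"rz":0.05,"claw":1},{"x":0,"y":0.4,"z":0.1,"rx":0,"ry":0,"rz":0.1,"claw":1},{"x":0,"y":0.6,"z":0.1,"rx":0,"ry":0,"rz":0.15,"claw":1},{"x":0,"y":0.8,"z":0.1,"rx":0,"ry":0,"rz":0.2,"claw":1},{"x":0,"y":1,"z":0.1,"rx":0,"ry":0,"rz":0.25,"claw":1},{"x":0,"y":1,"z":0.1,"rx":0,"ry":0,"rz":0.3,"claw":1},{"x":0,"y":1,"z":0.1,"rx":0,"ry":0,"rz":0.35,"claw":1},{"x":0,"y":1,"z":0.1,"rx":0,"ry":0,"rz":0.4,"claw":1}]'
python3 - <<'E'
from fit import *
t=capture("top");v=capture("side");a=[]
for p in(t,v):
    u=proj(p,[.56,-.02,.05]).astype(int);r=60
    a.append(cv2.resize(p["color"][u[1]-r:u[1]+r,u[0]-r:u[0]+r],(400,400),interpolation=cv2.INTER_CUBIC))
cv2.imwrite('pics/p2.png',np.hstack(a)[:,:,::-1])
R2=RACK+[box(0,-.072,.006,.068,.05,.05)]
for p in(t,v):
    q,f=fit([(p,pick(p,"rack",[.558,-.023,.03]))],R2,(.558,-.023,.87));print("rack",q[:2].round(4),np.degrees(q[2]).round(1),round(f,3))
m=pick(t,"enclosure_a",[.6132,-.069,.06]);q,f=fit([(t,m)],[box(0,0,0,.062,.05,.05)],(.613,-.07,.87),.006);print("col",q[:2].round(4),np.degrees(q[2]).round(1),round(f,3))
m=pick(t,"rack_grip",[.558,-.023,.1]);print(m.sum())
for d in search_frame(t,"rack_grip"): print("grip",d["conf"],onz(t,d["centre"],.113))
# wood colour
h=cv2.cvtColor(t["color"],cv2.COLOR_RGB2HSV)
E
```

```text
time_s: 18.6
tcp_pos: [0.6133, 0.1814, 0.2169]
ee_rot: [[-0.848, -0.53, -0.0], [-0.53, 0.848, -0.0], [0.0, 0.0, -1.0]]
wrist_force: [0.6, 1.4, -0.1]
gripper_width: 1.0
gripper_force: 0.0
rack [ 0.5579 -0.0229] 49.5 0.426
rack [ 0.5583 -0.0178] 48.7 0.879
col [ 0.6131 -0.0704] 49.9 0.141
2384
grip 0.83 [ 0.54478894 -0.01225411  0.113     ]
```

View pics/p2.png

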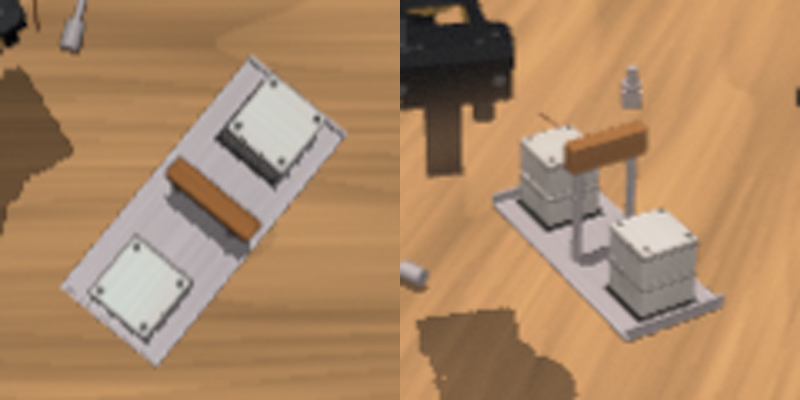

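Both columns stand square. In the top crop the bar is centred at about (213,199) and the new column at (275,125). Now I go above the grip.

```bash
python3 -m pendant '[{"x":-0.05,"y":-0.2,"z":0,"rx":0,"ry":0,"rz":0.05,"claw":1},{"x":-0.1,"y":-0.4,"z":0,"rx":0,"ry":0,"rz":0.1,"claw":1},{"x":-0.16,"y":-0.6,"z":0,"rx":0,"ry":0,"rz":0.1,"claw":1},{"x":-0.221,"y":-0.816,"z":0,"rx":0,"ry":0,"rz":0.1,"claw":1},{"x":-0.221,"y":-0.816,"z":-0.1,"rx":0,"ry":0,"rz":0.1,"claw":1},{"x":-0.221,"y":-0.816,"z":-0.22,"rx":0,"ry":0,"rz":0.1,"claw":1},{"x":-0.221,"y":-0.816,"z":-0.22,"rx":0,"ry":0,"rz":0.1,"claw":1},{"x":-0.221,"y":-0.816,"z":-0.22,"rx":0,"ry":0,"rz":0.1,"claw":1}]'
python3 - <<'E'
from h import *
p=capture("side")
u=proj(p,[.558,-.023,.1]).astype(int);r=60
cv2.imwrite('pics/g1.png',cv2.resize(p["color"][u[1]-r:u[1]+r,u[0]-r:u[0]+r],(500,500),interpolation=cv2.INTER_CUBIC)[:,:,::-1])
E
```

```text
time_s: 19.95
tcp_pos: [0.5591, -0.0228, 0.1632]
ee_rot: [[-0.647, -0.762, 0.002], [-0.762, 0.647, -0.0], [-0.001, -0.002, -1.0]]
wrist_force: [0.7, -0.7, 0.0]
gripper_width: 1.001
gripper_force: 0.0
```

View pics/g1.png

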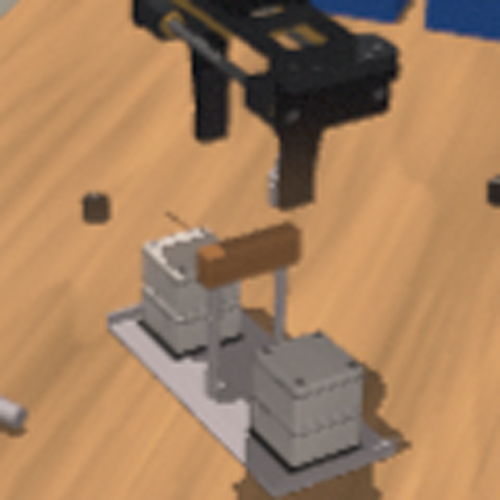

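The fingers at (210,130) and (298,200) straddle the bar at (250,255). Next I descend and close.

```bash
python3 -m pendant '[{"x":0,"y":0,"z":-0.1,"rx":0,"ry":0,"rz":0,"claw":1},{"x":0,"y":0,"z":-0.2,"rx":0,"ry":0,"rz":0,"claw":1},{"x":0,"y":0,"z":-0.27,"rx":0,"ry":0,"rz":0,"claw":1},{"x":0,"y":0,"z":-0.3,"rx":0,"ry":0,"rz":0,"claw":1},{"x":0,"y":0,"z":-0.31,"rx":0,"ry":0,"rz":0,"claw":0.7},{"x":0,"y":0,"z":-0.31,"rx":0,"ry":0,"rz":0,"claw":0.5},{"x":0,"y":0,"z":-0.31,"rx":0,"ry":0,"rz":0,"claw":0.4},{"x":0,"y":0,"z":-0.31,"rx":0,"ry":0,"rz":0,"claw":0.3}]'
```

```text
time_s: 21.0
tcp_pos: [0.5585, -0.0229, 0.0851]
ee_rot: [[-0.647, -0.762, 0.001], [-0.762, 0.647, 0.0], [-0.001, -0.001, -1.0]]
wrist_force: [0.3, -0.5, 0.2]
gripper_width: 0.629
gripper_force: 0.0
```

```bash
python3 -m pendant '[{"x":0,"y":0,"z":0,"rx":0,"ry":0,"rz":0,"claw":0.26},{"x":0,"y":0,"z":0,"rx":0,"ry":0,"rz":0,"claw":0.24},{"x":0,"y":0,"z":0,"rx":0,"ry":0,"rz":0,"claw":0.22},{"x":0,"y":0,"z":0,"rx":0,"ry":0,"rz":0,"claw":0.2},{"x":0,"y":0,"z":0,"rx":0,"ry":0,"rz":0,"claw":0.18},{"x":0,"y":0,"z":0,"rx":0,"ry":0,"rz":0,"claw":0.1},{"x":0,"y":0,"z":0,"rx":0,"ry":0,"rz":0,"claw":0},{"x":0,"y":0,"z":0,"rx":0,"ry":0,"rz":0,"claw":0}]'
```

```text
time_s: 22.0
tcp_pos: [0.5583, -0.023, 0.0845]
ee_rot: [[-0.647, -0.762, 0.0], [-0.762, 0.647, -0.0], [-0.0, -0.0, -1.0]]
wrist_force: [0.7, -1.0, -0.2]
gripper_width: 0.182
gripper_force: 30.0
```

```bash
python3 -m pendant '[{"x":0,"y":0,"z":0,"rx":0,"ry":0,"rz":0,"claw":0},{"x":0,"y":0,"z":0.01,"rx":0,"ry":0,"rz":0,"claw":0},{"x":0,"y":0,"z":0.02,"rx":0,"ry":0,"rz":0,"claw":0},{"x":0,"y":0,"z":0.035,"rx":0,"ry":0,"rz":0,"claw":0},{"x":0,"y":0,"z":0.05,"rx":0,"ry":0,"rz":0,"claw":0},{"x":0,"y":0,"z":0.065,"rx":0,"ry":0,"rz":0,"claw":0},{"x":0,"y":0,"z":0.075,"rx":0,"ry":0,"rz":0,"claw":0},{"x":0,"y":0,"z":0.08,"rx":0,"ry":0,"rz":0,"claw":0}]'
python3 - <<'E'
from h import *
p=capture("side")
u=proj(p,[.558,-.023,.08]).astype(int);r=60
cv2.imwrite('pics/l1.png',cv2.resize(p["color"][u[1]-r:u[1]+r,u[0]-r:u[0]+r],(500,500),interpolation=cv2.INTER_CUBIC)[:,:,::-1])
print(sense()["moment"])
E
```

```text
time_s: 23.0
tcp_pos: [0.5582, -0.0229, 0.1048]
ee_rot: [[-0.647, -0.762, 0.0], [-0.762, 0.647, 0.0], [-0.0, -0.0, -1.0]]
wrist_force: [-0.1, -0.4, -8.2]
gripper_width: 0.18
gripper_force: 30.0
[ 0.04848642  0.05473066 -0.0423244 ]
```

View pics/l1.png

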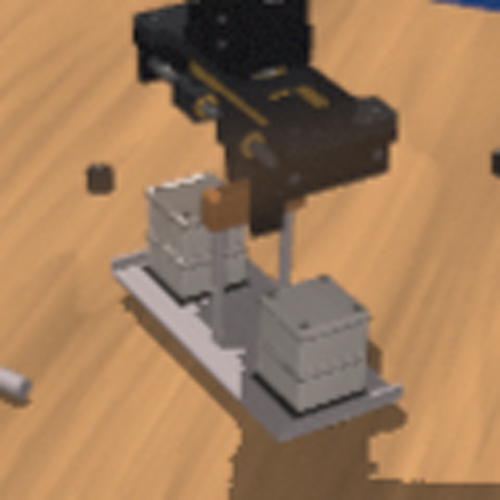

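The rack hangs level from the grip, 20 mm up, with both columns standing, and the full weight (about 8 N) is on the wrist. I lift the rest of the way to 100 mm.

```bash
python3 -m pendant '[{"x":0,"y":0,"z":0.02,"rx":0,"ry":0,"rz":0,"claw":0},{"x":0,"y":0,"z":0.06,"rx":0,"ry":0,"rz":0,"claw":0},{"x":0,"y":0,"z":0.11,"rx":0,"ry":0,"rz":0,"claw":0},{"x":0,"y":0,"z":0.16,"rx":0,"ry":0,"rz":0,"claw":0},{"x":0,"y":0,"z":0.21,"rx":0,"ry":0,"rz":0,"claw":0},{"x":0,"y":0,"z":0.26,"rx":0,"ry":0,"rz":0,"claw":0},{"x":0,"y":0,"z":0.3,"rx":0,"ry":0,"rz":0,"claw":0},{"x":0,"y":0,"z":0.32,"rx":0,"ry":0,"rz":0,"claw":0}]'
```

```text
time_s: 24.05
tcp_pos: [0.5584, -0.0229, 0.1854]
ee_rot: [[-0.647, -0.762, 0.001], [-0.762, 0.647, 0.0], [-0.001, -0.001, -1.0]]
wrist_force: [0.4, 0.5, -8.6]
gripper_width: 0.179
gripper_force: 30.0
```

```bash
python3 -m pendant '[{"x":0,"y":0,"z":0,"rx":0,"ry":0,"rz":0,"claw":0},{"x":0,"y":0,"z":0,"rx":0,"ry":0,"rz":0,"claw":0},{"x":0,"y":0,"z":0,"rx":0,"ry":0,"rz":0,"claw":0},{"x":0,"y":0,"z":0,"rx":0,"ry":0,"rz":0,"claw":0},{"x":0,"y":0,"z":0,"rx":0,"ry":0,"rz":0,"claw":0},{"x":0,"y":0,"z":0,"rx":0,"ry":0,"rz":0,"claw":0},{"x":0,"y":0,"z":0,"rx":0,"ry":0,"rz":0,"claw":0},{"x":0,"y":0,"z":0,"rx":0,"ry":0,"rz":0,"claw":0}]'
python3 - <<'E'
from h import *
p=capture("side")
u=proj(p,[.558,-.023,.14]).astype(int);r=75
cv2.imwrite('pics/l2.png',cv2.resize(p["color"][max(0,u[1]-r):u[1]+r,u[0]-r:u[0]+r],(500,500),interpolation=cv2.INTER_CUBIC)[:,:,::-1])
E
```

```text
time_s: 25.05
tcp_pos: [0.5582, -0.0229, 0.1846]
ee_rot: [[-0.647, -0.762, 0.0], [-0.762, 0.647, 0.0], [-0.0, -0.0, -1.0]]
wrist_force: [-0.5, 0.6, -7.1]
gripper_width: 0.181
gripper_force: 30.0
```

View pics/l2.png

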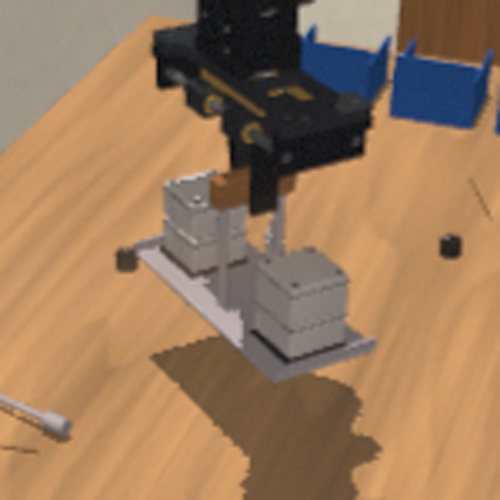

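The rack is held level about 100 mm up. Both columns are upright at (205,220) and (302,305), and the other items are untouched.

```bash
python3 -c "
from station import *
print(finish_job())"
```

```text
the job is handed in; nothing more can be done
None
```

The job is handed in: both enclosures are stacked squarely on the empty pad, and at hand-in (about 25 s) the gripper was holding the rack level, about 100 mm up, with both columns standing on it.

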